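Put the bracelet hammer and the case wrench back on their own pegs

TASK

The bracelet hammer with the blue handle end has been hung on the wrong peg, the red-tipped one. Move it to its own blue-tipped peg, and take the red case wrench out of the wooden tool block and hang it by its eye on the red-tipped peg: each must hang straight down without swinging about, with its eye pushed on past the middle of the peg. Leave the other things on the table where they are.

Things in the scene. Friction and masses are not known exactly. Their poses are not given: they have to be found in the camera images.
- hammer: bracelet hammer, 172 mm long, 130 g, hung on the red peg: brass head at the bottom (20 mm thick, 58 mm long), wood handle, at the top a flat blue paddle 30 mm wide, 11 mm thick, from 134 to 172 mm above the origin, with the eye through its thickness. Origin: centre of the head's underside; z up the handle, x along the eye's axis, y across the width. Either face may go on the peg first
- hammer_eye (a point): centre of the hammer's eye, a round 16 mm through hole, 158 mm above the hammer's origin, 14 mm below the handle's top; axes as the hammer's. At the start it is 25 mm from the rail's face; hanging at rest it lies about 4.5 mm below the peg's axis
- wrench: case wrench, 154 mm long, 150 g, upright and a little loose in the block's slot, jaws down: steel jaws 58 mm wide, 10 mm thick up to z = 40 mm, red handle, at the top a flat red paddle 32 mm wide, 10 mm thick, from 116 to 154 mm above the origin, with the eye through its thickness. Origin: centre of the jaws' underside; z up the handle, x along the eye's axis, y across the width. Either face may go on the peg first
- wrench_eye (a point): centre of the wrench's eye, a round 16 mm through hole, 140 mm above the wrench's origin, 14 mm below the handle's top; axes as the wrench's. Hanging at rest it lies about 4.5 mm below the peg's axis
- peg_red: the wrench's own peg, fixed: straight round steel, 7 mm thick, 75 mm long, red sleeve (9 mm thick) on the last 15 mm, red disc at the root. Origin: the root, on the axis at the rail's face, 190 mm above the table. It points along body -x and is level; y runs along the rail, z up. The two pegs are parallel, 120 mm apart, 60 mm either side of the rail's middle; either may be the left one
- peg_blue: the hammer's own peg, fixed: straight round steel, 7 mm thick, 75 mm long, blue sleeve (9 mm thick) on the last 15 mm, blue disc at the root. Origin: the root, on the axis at the rail's face, 190 mm above the table. It points along body -x and is level; y runs along the rail, z up. The two pegs are parallel, 120 mm apart, 60 mm either side of the rail's middle; either may be the left one
- peg_red_tip (a point): tip of the red peg, 75 mm along its axis from peg_red's origin
- peg_blue_tip (a point): tip of the blue peg, 75 mm along its axis from peg_blue's origin
- rail: the walnut peg rail on the robot's left, fixed: a board 400 mm long, 20 mm thick, 162 to 217 mm above the table, on two steel posts; the pegs stick out of the face that looks to its own -x, 10 mm in front of the origin. Origin: on the table below the middle of the board; y runs along the board
- block: fixed beech tool block, 80 x 120 x 55 mm, holding the wrench upright in its middle slot (13.5 x 63 mm, long side along y, its floor 15 mm above the table); two short pin pushers stand on its corners, up to 98 mm above the table. Origin: centre of its underside
- bracelet: gold-tone link bracelet, a closed oval 72 x 60 mm, 18 mm tall, on a green pad; leave it alone
- dish: white ceramic dish, 110 mm wide, 28 mm tall; leave it alone
- screwdriver: stubby screwdriver with orange handle, 100 mm, lying on the table; leave it alone
- watch_head: grey watch head, 40 mm wide, 11 mm tall; leave it alone
- pin_jar: jar of link pins, 48 mm wide, 62 mm tall; leave it alone
- loupe: black eyeglass loupe, 32 mm wide, 30 mm tall; leave it alone

How it is judged:
By the outcome, as a careful person would: the job done as asked, in the order asked, and still so for the second after the job is handed in, with the robot touching nothing.
It also fails if it takes over 64 s, if anything falls off the work surface, if the arm or the gripper's body presses on something with over 40 N, if the wrist force passes 120 N, or if a joint passes its speed limit or range.

ROBOT

A 6-joint arm with a two-finger parallel gripper is mounted at the origin on the work surface. World frame = base frame: x ahead of the robot, y to its left, z up, the work surface at z = 0. Lengths are in m, angles in rad, forces in N, time in s.
With the tool pointing down it reaches from about 0.35 to 0.85 m from the base axis. Payload 8.1 kg.
Tool frame: the origin (TCP) lies between the finger pads; the fingertips stand 14 mm ahead of it and the grasp point (between the pads) lies 5 mm behind it (robot.tip_reach is the z of the fingertips in the tool frame, in m); z points along the fingers, y is the line along which they close (so a half turn about z gives the same grasp; the last joint's range is limited). The gripper opens to 93 mm and grips with 3 to 60 N. Pads are 15 mm wide; open, the fingers measure 128 mm over their backs; the gripper's body (75 mm by 188 mm) begins 65 mm behind the grasp point.
Start: joints at [-1.223, 0.13, 1.488, -0, 1.523, -0.085], TCP at [0.252, -0.545, 0.233] pointing down, gripper open.
Joint ranges: [-2.96, 2.96], [-0.89, 2.26], [0.02, 2.5], [-1.34, 4.48], [0, 2.73], [-2.66, 2.66]. Speed limits (rad/s): [2.39, 2.39, 2.79, 3.14, 3.14, 3.14].

INTERFACE

Orientations are given as a rotation vector (axis times angle).
In Python, from plant import robot gives the robot as it stands. The module is installed in compiled form; this text tells all that it offers.
- The arm moves only by the shell command python3 -m handwheel 'ROWS' [FORCE]. ROWS is JSON, a list of rows, each a list of 7 numbers: the closure, from -1 (fully open) to 1 (shut), then the shift along the tool's x, y, z each as a share of 100 cm, from -1 to 1, then the turn, a rotation vector about the tool's x, y, z each as a share of 180 degrees, from -1 to 1. In form: [[grip, tx, ty, tz, rx, ry, rz], ...]. A call has 1 to 20 rows; each row is the pose to reach, as a shift and turn from the pose commanded when the call began, along the tool's axes at that moment, turning the shorter way round; what a row does not reach only later rows make up. A row lasts 1/8 s, in which the tool goes at most 62.5 mm and 10.7 degrees, less where a joint would pass 70% of its speed; a pose out of reach is approached as far as the arm can. A call with a number of a shift or a turn outside -1 to 1 is refused whole. A call with a gripper value outside its range is refused whole. The fingers move at their own pace and stop on an object; FORCE is the grip in N (left out, the last holds). Time passes only in rows, so rows that repeat a pose let the fingers close. It gives the time, the measured TCP pose, the force, the opening and the grip force at its end, in the units of the state.
- robot.read_state(): the state, without advancing time (a new reading comes with each control period).
- robot.read_camera(name): name is "scene" or "top" or "wrist"; returns a dict with "frame" (400x640x3 uint8, red, green, blue), "fx", "fy", "cx", "cy" (pixels), "rvec" (rotation vector, rad) and "tvec" (3), from world to camera coordinates, as OpenCV has them; the wrist camera has in their place "T_tool_cam" (4x4, takes a point from camera to tool coordinates, whose origin is the TCP and whose axes are the flange's). Camera axes: x right, y down, z forward; pixel columns grow to the right and rows downward; lengths in m; the calibration is good to about 2 mm. The wrist camera is an equidistant fisheye: a pixel r from the principal point sees the ray r / f radians off the axis. A picture is of the moment at which its call begins: read the wrist's pose just before it. There is no depth.
- robot.close_job(): hands the job in; it is judged then, once.
Trained networks look in a picture, given as the dict that the camera call returned (one of the last four; its "shot" number tells which), for a name from the list of things; names that differ only in an ending like _2 or _b are one class to them, and where a whole thing is asked for, a point or a joint stands for the part that bears it (a point fixed in the world has none). Each returns a list of dicts, best first, with "conf" (0 to 1); they miss things now and then, are a little off and sometimes report something else, mostly with a low value. They report only what shows in the picture. A call takes as long as a camera call.
- robot.regions_of(picture, name): "mask" (400x640 bool, what is visible of it) and "rect" ([left, top, right, bottom] in pixels, round what is visible of it).
The state is a dict: "t": time; "q": joint angles; "dq": joint speeds; "joint_torque": joint torques, N m; "tool_pos": TCP position; "orientation": TCP orientation; "force": force on the tool from outside, world axes, zero at the start; "wrist_torque": the same for the moment, N m; "opening": finger opening in m; "gripper_force": force on a finger pad.
Only numpy, scipy, OpenCV 4.12 (cv2) and the standard library are available. Lean on these libraries where they do the work, as an engineer would, in place of code of your own. Each camera call takes 0.05 s, during which the arm holds its last target. There are 200 camera calls.

## Working session

There is one attempt and no reset: what is moved stays moved. The work goes in short steps, Python scripts to look and compute and a shell command to move; the robot and the scene stay as the last step left them, time stands still between calls to the robot, and variables do not carry over. Pictures are saved under pics/ and viewed, at most 10 in all, crops included, and the job is handed in when it is done.

```bash
mkdir -p pics; cat > h.py <<'E'
import numpy as np,cv2
from scipy.spatial.transform import Rotation as R
from plant import robot
def ray(c,u,v):
    Rm=R.from_rotvec(c["rvec"]).as_matrix();t=np.array(c["tvec"])
    d=Rm.T@np.array([(u-c["cx"])/c["fx"],(v-c["cy"])/c["fy"],1]);return -Rm.T@t,d/np.linalg.norm(d)
def atz(c,u,v,z):
    o,d=ray(c,u,v);return o+d*(z-o[2])/d[2]
def tri(c1,p1,c2,p2):
    o1,d1=ray(c1,*p1);o2,d2=ray(c2,*p2)
    s=np.linalg.lstsq(np.c_[d1,-d2],o2-o1,rcond=None)[0]
    a,b=o1+d1*s[0],o2+d2*s[1];return (a+b)/2,np.linalg.norm(a-b)
def proj(c,P):
    return cv2.projectPoints(np.float64(P).reshape(-1,1,3),np.float64(c["rvec"]),np.float64(c["tvec"]),np.array([[c["fx"],0,c["cx"]],[0,c["fy"],c["cy"]],[0,0,1.]]),None)[0].reshape(-1,2)
def save(f,n): cv2.imwrite(f"pics/{n}.png",f[:,:,::-1])
E
python3 - <<'E'
from h import *
np.set_printoptions(precision=4,suppress=True)
s=robot.read_state();print(s["t"],s["tool_pos"],s["orientation"],s["opening"],robot.tip_reach)
for n in["scene","top"]:
    c=robot.read_camera(n);save(c["frame"],n+"0")
    print(n,c["fx"],c["cx"],c["cy"],"cam",ray(c,320,200))
    for k in["hammer","wrench","hammer_eye","wrench_eye","peg_red","peg_blue","peg_red_tip","peg_blue_tip","rail","block"]:
        for r in robot.regions_of(c,k)[:2]:
            m=r["mask"];ys,xs=np.nonzero(m);print(k,round(r["conf"],2),r["rect"],xs.mean().round(1),ys.mean().round(1),len(xs))
E
```

```text
0.0 [ 0.2515 -0.5441  0.2316] [-3.0665 -0.6741  0.0003] 0.09251425959601225 0.014
scene 430.58741065283994 321.8120589542712 203.89179274268423 cam (array([ 1.3694, -0.2991,  0.9135]), array([-0.6819,  0.2447, -0.6893]))
hammer 0.62 [424.5, 139.6, 446.8, 195.4] 435.3 168.4 370
wrench 0.63 [312.7, 180.1, 326.3, 210.9] 316.4 194.6 274
wrench 0.36 [237.1, 265.0, 260.7, 298.2] 250.0 281.1 520
hammer_eye 0.98 [426.2, 143.4, 443.7, 193.6] 435.2 169.1 344
wrench_eye 0.9 [311.1, 175.3, 324.9, 216.2] 316.8 192.8 354
wrench_eye 0.57 [422.7, 140.9, 452.6, 153.5] 439.4 146.1 73
peg_red 0.45 [397.4, 91.1, 486.7, 224.8] 445.2 150.6 2563
peg_red 0.35 [354.4, 178.4, 367.3, 190.6] 358.9 182.2 105
peg_blue 0.67 [403.7, 117.2, 433.1, 126.2] 417.7 123.5 134
peg_red_tip 0.63 [170.7, 267.9, 211.0, 275.0] 187.1 271.7 218
peg_red_tip 0.47 [396.1, 225.3, 406.8, 240.0] 400.9 232.2 134
peg_blue_tip 0.61 [423.2, 120.1, 430.2, 125.5] 425.2 121.8 43
rail 0.78 [397.3, 93.6, 486.6, 221.5] 444.6 149.8 2539
block 0.56 [293.8, 194.1, 345.2, 237.7] 317.4 216.6 1317
top 375.77322228897765 318.50442390043406 207.02452208175785 cam (array([ 0.4424, -0.0025,  1.0676]), array([ 0.1787, -0.0254, -0.9836]))
hammer 0.34 [430.9, 197.6, 457.9, 221.9] 446.3 211.1 212
wrench 0.72 [303.8, 221.8, 326.0, 234.8] 315.6 226.1 175
wrench 0.18 [150.0, 203.7, 179.5, 213.1] 162.3 211.3 96
hammer_eye 0.91 [157.8, 208.9, 185.9, 227.5] 173.8 216.9 282
wrench_eye 0.56 [304.4, 220.9, 323.6, 232.0] 314.6 226.2 133
peg_blue 0.45 [143.9, 260.5, 180.1, 272.6] 161.9 263.2 137
peg_blue_tip 0.5 [146.4, 261.0, 178.7, 267.7] 158.7 263.1 137
rail 0.68 [124.1, 148.7, 187.9, 328.7] 148.5 242.5 4099
block 0.95 [294.0, 211.2, 337.7, 245.0] 314.7 229.0 1162
```

```bash
python3 - <<'E'
import cv2
a=cv2.imread("pics/scene0.png")[70:270,280:520];b=cv2.imread("pics/top0.png")[130:340,110:350]
cv2.imwrite("pics/s1.png",cv2.resize(a,(720,600),interpolation=cv2.INTER_CUBIC));cv2.imwrite("pics/t1.png",cv2.resize(b,None,fx=2.85,fy=2.85,interpolation=cv2.INTER_CUBIC))
E
```

```text
(no output)
```

View pics/s1.png

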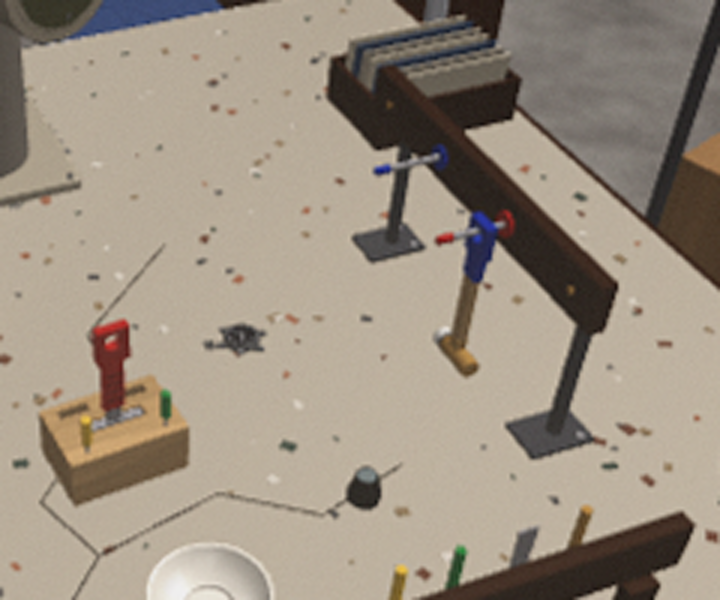

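View pics/t1.png

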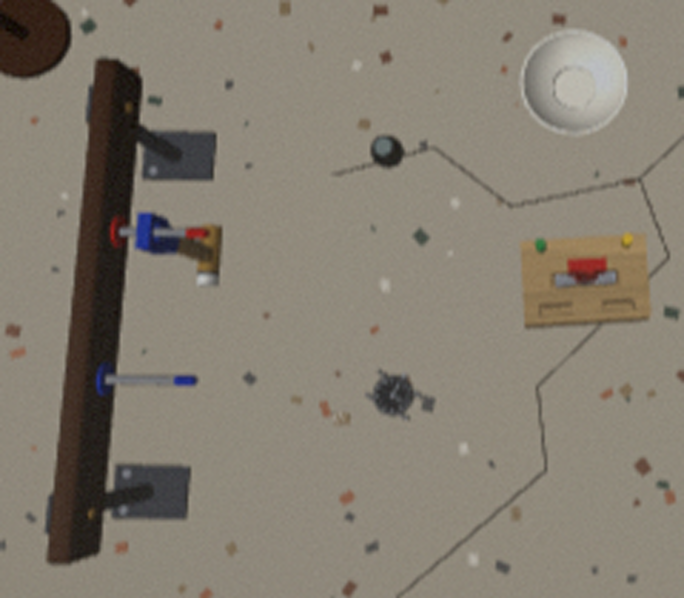

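The pictures show the blue peg tip at scene (405,127) / top (179,263) and the red tip at scene (426,150) / top (183,212). The hammer hangs on the red peg with its blue paddle at top (163,212). The wrench paddle is at top (316,223) in the block. Next I fit the rail, hammer and block.

```bash
cat > fit.py <<'E'
from h import *
from scipy.optimize import least_squares
np.set_printoptions(precision=4,suppress=True)
s=robot.read_camera("scene");t=robot.read_camera("top")
S=lambda u,v:(280+u/3,70+v/3); T=lambda u,v:(110+u/2.85,130+v/2.85)
obs={"bt":(S(375,171),T(197,380)),"br":(S(441,157),T(104,380)),"rt":(S(438,240),T(209,233)),"rr":(S(507,223),T(117,232))}
for k,(a,b) in obs.items(): print(k,*tri(s,a,t,b),atz(t,*b,.19))
def model(p):
    o=np.array([p[0],p[1],.19]);a=np.array([np.cos(p[2]),np.sin(p[2]),0]);b=np.array([a[1],-a[0],0])
    return dict(bt=o-.06*a+.075*b,br=o-.06*a,rt=o+.06*a+.075*b,rr=o+.06*a)
def f(p):
    m=model(p);return np.concatenate([np.r_[proj(s,m[k])[0]-obs[k][0],proj(t,m[k])[0]-obs[k][1]] for k in obs])
r=least_squares(f,[.38,.44,0]);print("rail",r.x,"deg",np.degrees(r.x[2]),r.fun.round(1));print(model(r.x))
# hammer, wrench tops
print("ham top z.1995 corners",[atz(t,*T(*q),.1995) for q in[(137,213),(137,252),(155,215),(155,252)]])
print("wr top z.169",[atz(t,*T(*q),.169) for q in[(568,260),(607,260)]])
print("wr top scene",[atz(s,*S(*q),.169) for q in[(94,328),(128,320)]])
print("slot ends z.055",[atz(t,*T(*q),.055) for q in[(554,281),(617,277)]])
print("block top",[atz(t,*T(*q),.055) for q in[(523,240),(648,235),(651,312),(526,321)]])
print("block top scene",[atz(s,*S(*q),.055) for q in[(41,424),(152,378),(187,430),(72,465)]])
print("ham paddle scene top z.1995",[atz(s,*S(*q),.1995) for q in[(474,212),(494,218)]])
st=robot.read_state();print(R.from_rotvec(st["orientation"]).as_matrix(),st["q"])
E
python3 fit.py
```

```text
bt [0.451  0.2992 0.1887] 0.004412718636033209 [0.4502 0.2965 0.19  ]
br [0.4503 0.3743 0.1862] 0.004246514923390948 [0.4495 0.3705 0.19  ]
rt [0.5711 0.2983 0.1884] 0.005931803085501486 [0.5697 0.2948 0.19  ]
rr [0.5709 0.3731 0.1875] 0.004568981517045865 [0.5696 0.3697 0.19  ]
rail [ 0.5113  0.3722 -0.0039] deg -0.22175063766623243 [-1.2 -0.  -0.4 -0.4 -0.9 -0.6 -0.8 -0.8 -1.4 -0.1 -0.9 -0.6 -0.9 -0.3
 -0.9 -0.7]
{'bt': array([0.451 , 0.2974, 0.19  ]), 'br': array([0.4513, 0.3724, 0.19  ]), 'rt': array([0.571, 0.297, 0.19 ]), 'rr': array([0.5713, 0.372 , 0.19  ])}
ham top z.1995 corners [array([0.5841, 0.3508, 0.1995]), array([0.5521, 0.3484, 0.1995]), array([0.5826, 0.3362, 0.1995]), array([0.5523, 0.3339, 0.1995])]
wr top z.169 [array([ 0.5534, -0.0003,  0.169 ]), array([ 0.5538, -0.0332,  0.169 ])]
wr top scene [array([ 0.5504, -0.0284,  0.169 ]), array([0.5512, 0.0033, 0.169 ])]
slot ends z.055 [array([0.5473, 0.013 , 0.055 ]), array([ 0.5517, -0.0468,  0.055 ])]
block top [array([0.5862, 0.0431, 0.055 ]), array([ 0.5924, -0.0762,  0.055 ]), array([ 0.5189, -0.0791,  0.055 ]), array([0.5091, 0.0388, 0.055 ])]
block top scene [array([ 0.5365, -0.0797,  0.055 ]), array([0.5156, 0.0406, 0.055 ]), array([0.5936, 0.0449, 0.055 ]), array([ 0.5969, -0.0697,  0.055 ])]
ham paddle scene top z.1995 [array([0.5579, 0.3457, 0.1995]), array([0.5728, 0.3579, 0.1995])]
[[ 0.9078  0.4194 -0.    ]
 [ 0.4194 -0.9078 -0.    ]
 [-0.     -0.     -1.    ]] [-1.2234  0.1304  1.4882 -0.      1.523  -0.0854]
```

```bash
cat > go.py <<'E'
import sys,json
from h import *
# targets: x y z yaw(deg of tool x)
s=robot.read_state();P=np.array(s["tool_pos"]);M=R.from_rotvec(s["orientation"])
np.set_printoptions(precision=4,suppress=True)
print("t",s["t"],P,"yaw",np.degrees(np.arctan2(*M.as_matrix()[[1,0],0])),M.as_matrix()[:,2],"F",np.array(s["force"]),s["opening"],s["gripper_force"])
for a in json.loads(sys.argv[1]):
    c,n=np.cos(np.radians(a[3])),np.sin(np.radians(a[3]))
    G=R.from_matrix([[c,n,0],[n,-c,0],[0,0,-1]])
    print(a,(M.inv().apply(np.array(a[:3])-P)).round(4),((M.inv()*G).as_rotvec()/np.pi).round(4))
E
python3 go.py '[[0.5705,0.345,0.26,90],[0.5705,0.345,0.171,90]]'
```

```text
t 1.2 [ 0.2516 -0.5447  0.2326] yaw 24.797559676594272 [-0. -0. -1.] F [ 1.0776  0.0339 -0.1109] 0.09292811729459646 0.0
[0.5705, 0.345, 0.26, 90] [ 0.6626 -0.6739 -0.0274] [-0.      0.     -0.3622]
[0.5705, 0.345, 0.171, 90] [ 0.6626 -0.6739  0.0616] [-0.      0.     -0.3622]
```

```bash
r='[-0.3,0.6626,-0.6739,-0.0274,0,0,-0.3622]'; python3 -m handwheel '[[-0.3,0,0,-0.03,0,0,0],[-0.3,0.6626,-0.6739,-0.0274,0,0,-0.3622],[-0.3,0.6626,-0.6739,-0.0274,0,0,-0.3622],[-0.3,0.6626,-0.6739,-0.0274,0,0,-0.3622],[-0.3,0.6626,-0.6739,-0.0274,0,0,-0.3622],[-0.3,0.6626,-0.6739,-0.0274,0,0,-0.3622],[-0.3,0.6626,-0.6739,-0.0274,0,0,-0.3622],[-0.3,0.6626,-0.6739,-0.0274,0,0,-0.3622],[-0.3,0.6626,-0.6739,-0.0274,0,0,-0.3622],[-0.3,0.6626,-0.6739,-0.0274,0,0,-0.3622],[-0.3,0.6626,-0.6739,-0.0274,0,0,-0.3622],[-0.3,0.6626,-0.6739,-0.0274,0,0,-0.3622],[-0.3,0.6626,-0.6739,-0.0274,0,0,-0.3622],[-0.3,0.6626,-0.6739,-0.0274,0,0,-0.3622],[-0.3,0.6626,-0.6739,-0.0274,0,0,-0.3622],[-0.3,0.6626,-0.6739,-0.0274,0,0,-0.3622],[-0.3,0.6626,-0.6739,-0.0274,0,0,-0.3622],[-0.3,0.6626,-0.6739,-0.0274,0,0,-0.3622],[-0.3,0.6626,-0.6739,-0.0274,0,0,-0.3622]]' 20
cat > wr.py <<'E'
from h import *
import sys
s=robot.read_state();w=robot.read_camera("wrist");save(w["frame"],sys.argv[1])
print({k:w[k] for k in("fx","cx","cy")},w["T_tool_cam"])
E
python3 go.py '[[0.5705,0.345,0.171,90]]'; python3 wr.py w1
```

```text
t: 3.58
tool_pos: [0.5706, 0.3437, 0.2608]
orientation: [2.222, 2.22, 0.001]
force: [-0.6, -1.3, -0.5]
opening: 0.0603
gripper_force: 0.0
t 3.575 [0.5706 0.3437 0.2608] yaw 89.93126791914797 [ 0.0008  0.     -1.    ] F [-0.5594 -1.3325 -0.4788] 0.06033565433731519 0.0
[0.5705, 0.345, 0.171, 90] [ 0.0013 -0.0002  0.0898] [ 0.0002 -0.     -0.0004]
{'fx': 309.70691628693146, 'cx': 319.23796036596934, 'cy': 199.00485103022834} [[ 3.72989026e-04 -9.58251431e-01 -2.85926663e-01  7.87221023e-02]
 [ 9.99998980e-01 -3.67863603e-05  1.42777600e-03 -1.73319145e-03]
 [-1.37868660e-03 -2.85926904e-01  9.58250440e-01 -1.53351649e-01]
 [ 0.00000000e+00  0.00000000e+00  0.00000000e+00  1.00000000e+00]]
```

View pics/w1.png

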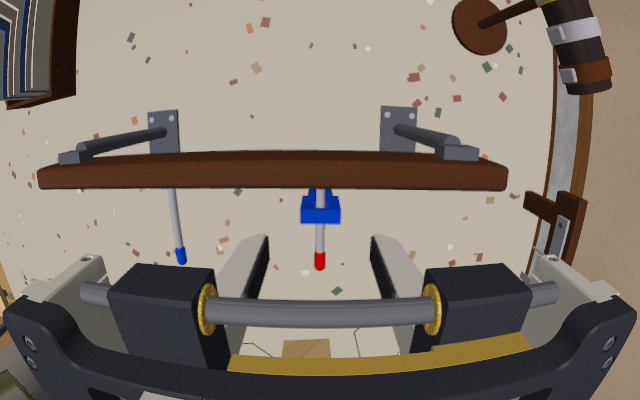

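Fingers straddle the peg: red tip at (320,268), blue tip (182,257), paddle top about row 197–208. I check these by ray.

```bash
cat > wray.py <<'E'
from h import *
def wat(w,s,u,v,z):
    a=np.array([(u-w["cx"])/w["fx"],(v-w["cy"])/w["fy"]]);th=np.hypot(*a);d=np.r_[a/th*np.sin(th),np.cos(th)]
    T=np.array(w["T_tool_cam"]);M=R.from_rotvec(s["orientation"]).as_matrix()
    o=M@T[:3,3]+s["tool_pos"];d=M@T[:3,:3]@d;return o+d*(z-o[2])/d[2]
E
python3 - <<'E'
from wray import *
s=robot.read_state();w=robot.read_camera("wrist")
for n,u,v,z in[("rt",320,270,.19),("bt",183,264,.19),("ham back",320,197,.1995),("ham front",320,207,.1995),("hamL",301,207,.1995),("hamR",341,207,.1995)]:print(n,wat(w,s,u,v,z).round(4))
E
```

```text
rt [0.57   0.2942 0.19  ]
bt [0.4493 0.2959 0.19  ]
ham back [0.5699 0.3598 0.1995]
ham front [0.5699 0.3522 0.1995]
hamL [0.5561 0.3522 0.1995]
hamR [0.5853 0.3521 0.1995]
```

```bash
python3 -m handwheel '[[-0.3,0.002,-0.0005,0.04,0,0,0],[-0.3,0.002,-0.0005,0.07,0,0,0],[-0.3,0.002,-0.0005,0.09,0,0,0],[-0.3,0.002,-0.0005,0.09,0,0,0],[0.2,0.002,-0.0005,0.09,0,0,0],[0.3,0.002,-0.0005,0.09,0,0,0],[0.6,0.002,-0.0005,0.09,0,0,0],[0.6,0.002,-0.0005,0.09,0,0,0],[0.6,0.002,-0.0005,0.09,0,0,0],[0.6,0.002,-0.0005,0.09,0,0,0]]' 25; python3 go.py '[]'
```

```text
t: 4.92
tool_pos: [0.5704, 0.3472, 0.1708]
orientation: [2.221, 2.221, 0.002]
force: [-0.5, 0.1, 5.2]
opening: 0.03
gripper_force: 25.0
t 4.925 [0.5704 0.3472 0.1708] yaw 89.99467642991304 [ 0.0011  0.0006 -1.    ] F [-0.5115  0.0687  5.1938] 0.02998278623207857 24.99648716300726
```

```bash
python3 -m handwheel '[[0.6,0,0,-0.002,0,0,0],[0.6,0,0,-0.0045,0,0,0],[0.6,0,0,-0.0045,0,0,0],[0.6,0,0,-0.0045,0,0,0]]'; python3 -m handwheel '[[0.6,-0.005,0,0,0,0,0],[0.6,-0.015,0,0,0,0,0],[0.6,-0.025,0,0,0,0,0],[0.6,-0.025,0,0,0,0,0]]'
```

```text
t: 5.42
tool_pos: [0.5699, 0.3469, 0.1742]
orientation: [-2.221, -2.221, 0.001]
force: [-0.8, 0.3, -1.2]
opening: 0.0297
gripper_force: 25.0
t: 5.92
tool_pos: [0.5702, 0.3209, 0.1747]
orientation: [2.223, 2.22, -0.0]
force: [-0.6, -0.2, -1.1]
opening: 0.0298
gripper_force: 25.0
```

```bash
python3 -m handwheel '[[0.6,-0.01,0,0,0,0,0],[0.6,-0.02,0,0,0,0,0],[0.6,-0.03,0,0,0,0,0],[0.6,-0.04,0,0,0,0,0],[0.6,-0.05,0,0,0,0,0],[0.6,-0.055,0,0,0,0,0],[0.6,-0.055,-0.02,0,0,0,0],[0.6,-0.055,-0.05,0,0,0,0],[0.6,-0.055,-0.08,0,0,0,0],[0.6,-0.055,-0.105,0,0,0,0],[0.6,-0.055,-0.12,0,0,0,0],[0.6,-0.055,-0.12,0,0,0,0],[0.6,-0.055,-0.12,0,0,0,0],[0.6,-0.055,-0.12,0,0,0,0]]'; cat > look.py <<'E'
from wray import *
import sys
np.set_printoptions(precision=4,suppress=True)
w=robot.read_camera("wrist");s=robot.read_camera("scene")
a=s["frame"][100:200,370:500];a=cv2.resize(a,(520,400),interpolation=cv2.INTER_CUBIC)
b=cv2.resize(w["frame"][150:330,200:440] if len(sys.argv)<3 else w["frame"],(280,210))
b=w["frame"][140:340,180:460]
o=np.zeros((600,520,3),np.uint8);o[:400]=a;o[400:,:280]=b;save(o,sys.argv[1])
E
python3 look.py l1; python3 go.py '[]'
```

```text
t: 7.68
tool_pos: [0.4507, 0.2669, 0.1746]
orientation: [2.222, 2.221, 0.0]
force: [-1.1, 1.0, -1.3]
opening: 0.0302
gripper_force: 25.0
t 7.775 [0.4505 0.2669 0.1745] yaw 89.9670127844595 [-0.     -0.0001 -1.    ] F [ 0.1738 -0.8686 -1.2864] 0.029448855902232417 24.996293261647224
```

View pics/l1.png

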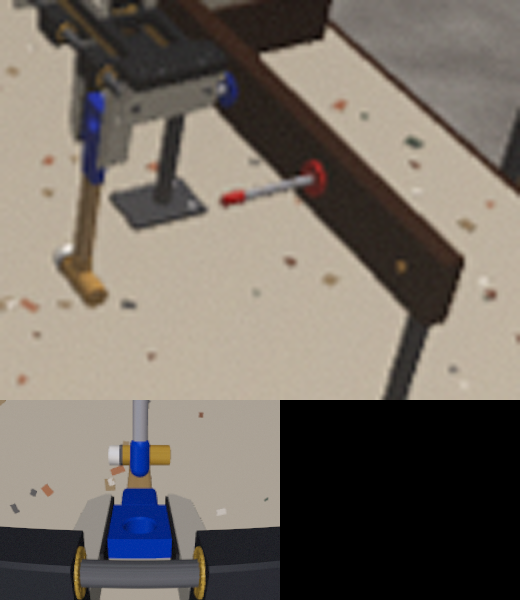

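Wrist view: the blue peg (column ~140) lines up with the paddle's eye (~139) and the hammer hangs upright. Pushing on.

```bash
python3 -m handwheel '[[0.6,0.01,0,0,0,0,0],[0.6,0.02,0,0,0,0,0],[0.6,0.03,0,0,0,0,0],[0.6,0.04,0,0,0,0,0],[0.6,0.045,0,0,0,0,0],[0.6,0.045,0,0,0,0,0]]'
```

```text
t: 8.52
tool_pos: [0.4499, 0.3124, 0.1745]
orientation: [-2.221, -2.222, 0.0]
force: [-0.0, 0.0, -1.2]
opening: 0.0297
gripper_force: 25.0
```

```bash
python3 -m handwheel '[[0.6,0.01,0,0,0,0,0],[0.6,0.02,0,0,0,0,0],[0.6,0.03,0,0,0,0,0],[0.6,0.035,0,0,0,0,0],[0.6,0.035,0,0,0,0,0],[0.6,0.035,0,0.002,0,0,0],[0.6,0.035,0,0.004,0,0,0],[0.6,0.035,0,0.004,0,0,0],[0.6,0.035,0,0.004,0,0,0]]'; python3 look.py l2
```

```text
t: 9.65
tool_pos: [0.4502, 0.3468, 0.1709]
orientation: [2.222, 2.221, 0.0]
force: [-1.5, -1.7, 2.9]
opening: 0.0298
gripper_force: 25.0
```

View pics/l2.png

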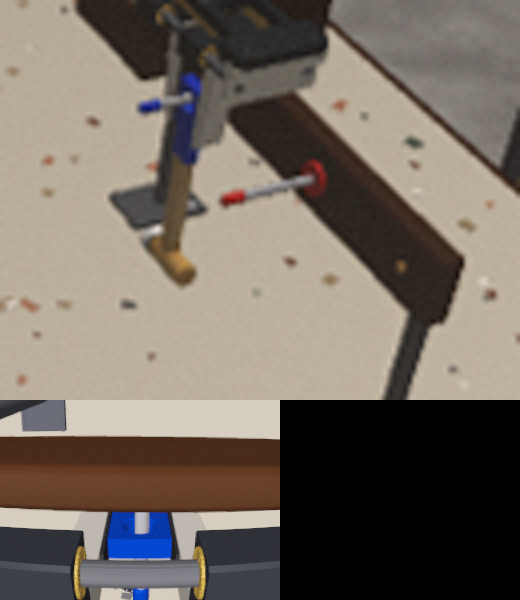

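The peg goes through the eye and bears the weight. Releasing and rising.

```bash
python3 -m handwheel '[[0.2,0,0,-0.001,0,0,0],[0.1,0,0,-0.001,0,0,0],[-0.1,0,0,-0.001,0,0,0],[-0.3,0,0,-0.001,0,0,0],[-0.3,0,0,-0.001,0,0,0],[-0.3,0,0,-0.02,0,0,0],[-0.3,0,0,-0.06,0,0,0],[-0.3,0,0,-0.1,0,0,0],[-0.3,0,0,-0.1,0,0,0]]'; python3 go.py '[[0.552,-0.0145,0.26,4],[0.552,-0.0145,0.145,4]]'
```

```text
t: 10.88
tool_pos: [0.452, 0.3483, 0.2769]
orientation: [2.22, 2.22, 0.014]
force: [-0.5, -0.3, 0.4]
opening: 0.0602
gripper_force: 0.0
t 10.875 [0.452  0.3483 0.2769] yaw 89.99425282527957 [ 0.0078  0.005  -1.    ] F [-0.4556 -0.2554  0.3839] 0.06023229312195028 0.0
[0.552, -0.0145, 0.26, 4] [-0.3629  0.0999  0.0158] [ 0.0008 -0.0031  0.4777]
[0.552, -0.0145, 0.145, 4] [-0.3634  0.099   0.1308] [ 0.0008 -0.0031  0.4777]
```

```bash
python3 -m handwheel '[[-0.3,-0.361,0.102,0.01,0,0,0.4777],[-0.3,-0.361,0.102,0.01,0,0,0.4777],[-0.3,-0.361,0.102,0.01,0,0,0.4777],[-0.3,-0.361,0.102,0.01,0,0,0.4777],[-0.3,-0.361,0.102,0.01,0,0,0.4777],[-0.3,-0.361,0.102,0.01,0,0,0.4777],[-0.3,-0.361,0.102,0.01,0,0,0.4777],[-0.3,-0.361,0.102,0.01,0,0,0.4777],[-0.3,-0.361,0.102,0.01,0,0,0.4777],[-0.3,-0.361,0.102,0.01,0,0,0.4777],[-0.3,-0.361,0.102,0.01,0,0,0.4777],[-0.3,-0.361,0.102,0.01,0,0,0.4777],[-0.3,-0.361,0.102,0.01,0,0,0.4777]]'; cat > look2.py <<'E'
from wray import *
import sys
np.set_printoptions(precision=4,suppress=True)
w=robot.read_camera("wrist");s=robot.read_camera("scene");t=robot.read_camera("top")
b=w["frame"][50:300,180:460]
a=cv2.resize(s["frame"][100:200,370:500],(390,300),interpolation=cv2.INTER_CUBIC)
o=np.zeros((560,700,3),np.uint8);o[:500,:560]=cv2.resize(b,(560,500));save(o[:500,:560],sys.argv[1])
save(a,sys.argv[1]+"s")
E
python3 look2.py l3; python3 go.py '[[0.552,-0.0145,0.145,4]]'
```

```text
t: 12.5
tool_pos: [0.552, -0.0139, 0.2606]
orientation: [3.14, 0.111, 0.0]
force: [0.1, 0.1, 0.2]
opening: 0.0604
gripper_force: 0.0
t 12.65 [ 0.552  -0.014   0.2606] yaw 4.0270311223395066 [-0. -0. -1.] F [-0.5486  0.0345  0.3268] 0.060228265332396266 0.0
[0.552, -0.0145, 0.145, 4] [-0.      0.0005  0.1156] [0.     0.     0.0002]
```

View pics/l3.png

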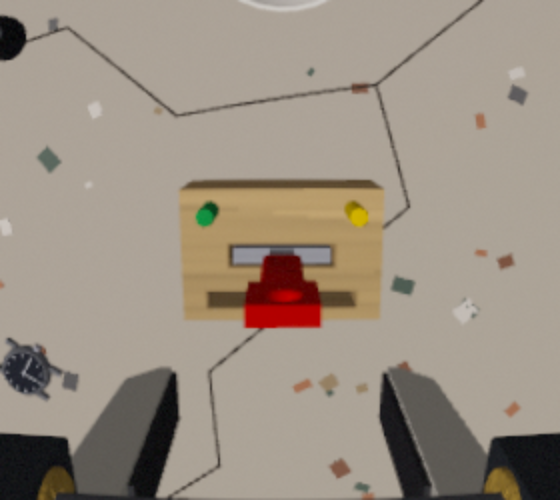

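View pics/l3s.png

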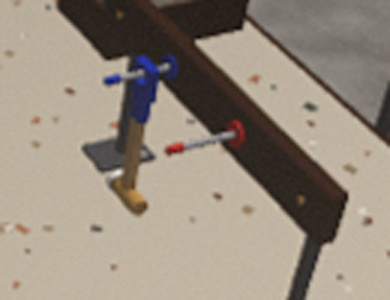

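The hammer hangs on the blue peg. The wrench is aligned in yaw, its paddle top centred at about pixel (321,209).

```bash
python3 - <<'E'
from wray import *
s=robot.read_state();w=robot.read_camera("wrist")
for u,v in[(321.5,203),(321.5,213.5),(302.5,213),(340.5,213)]:print(wat(w,s,u,v,.169).round(4))
E
```

```text
[ 0.554  -0.0167  0.169 ]
[ 0.5448 -0.0174  0.169 ]
[ 0.5441 -0.0015  0.169 ]
[ 0.5463 -0.0332  0.169 ]
```

```bash
python3 -m handwheel '[[-0.3,-0.0015,0.0025,0.05,0,0,0],[-0.3,-0.0015,0.0025,0.09,0,0,0],[-0.3,-0.0015,0.0025,0.12,0,0,0],[-0.3,-0.0015,0.0025,0.12,0,0,0],[0.2,-0.0015,0.0025,0.12,0,0,0],[0.3,-0.0015,0.0025,0.12,0,0,0],[0.6,-0.0015,0.0025,0.12,0,0,0],[0.6,-0.0015,0.0025,0.12,0,0,0],[0.6,-0.0015,0.0025,0.12,0,0,0]]' 25; python3 -m handwheel '[[0.6,0,0,-0.01,0,0,0],[0.6,0,0,-0.03,0,0,0],[0.6,0,0,-0.05,0,0,0],[0.6,0,0,-0.075,0,0,0],[0.6,0,0,-0.1,0,0,0],[0.6,0,0,-0.12,0,0,0],[0.6,0,0,-0.12,0,0,0],[0.6,0,0,-0.12,0,0,0]]'; python3 go.py '[[0.5705,0.24,0.175,90]]'
```

```text
t: 13.82
tool_pos: [0.5514, -0.0166, 0.1417]
orientation: [3.139, 0.11, 0.003]
force: [-0.4, 0.5, 5.7]
opening: 0.0319
gripper_force: 24.9
t: 14.82
tool_pos: [0.5503, -0.0166, 0.2598]
orientation: [-3.14, -0.11, 0.002]
force: [-1.0, -0.9, -2.0]
opening: 0.032
gripper_force: 25.0
t 14.825 [ 0.5503 -0.0166  0.2598] yaw 4.003998464151775 [-0.0011  0.0001 -1.    ] F [-1.0348 -0.8668 -1.9775] 0.03196270434253666 24.981859121471643
[0.5705, 0.24, 0.175, 90] [ 0.0381 -0.2545  0.0848] [-0.0003  0.0002 -0.4778]
```

```bash
python3 -m handwheel '[[0.6,0.0381,-0.2545,0,0,0,-0.4778],[0.6,0.0381,-0.2545,0,0,0,-0.4778],[0.6,0.0381,-0.2545,0,0,0,-0.4778],[0.6,0.0381,-0.2545,0,0,0,-0.4778],[0.6,0.0381,-0.2545,0,0,0,-0.4778],[0.6,0.0381,-0.2545,0,0,0,-0.4778],[0.6,0.0381,-0.2545,0,0,0,-0.4778],[0.6,0.0381,-0.2545,0,0,0,-0.4778],[0.6,0.0381,-0.2545,0,0,0,-0.4778],[0.6,0.0381,-0.2545,0,0,0,-0.4778],[0.6,0.0381,-0.2545,0.04,0,0,-0.4778],[0.6,0.0381,-0.2545,0.0848,0,0,-0.4778],[0.6,0.0381,-0.2545,0.0848,0,0,-0.4778],[0.6,0.0381,-0.2545,0.0848,0,0,-0.4778],[0.6,0.0381,-0.2545,0.0848,0,0,-0.4778]]'; python3 go.py '[[0.5703,0.252,0.1745,90]]'; cat > look4.py <<'E'
from wray import *
import sys
w=robot.read_camera("wrist");s=robot.read_camera("scene");t=robot.read_camera("top")
a=cv2.resize(s["frame"][110:190,380:480],(500,400),interpolation=cv2.INTER_CUBIC)
b=w["frame"][140:340,180:460]
o=np.zeros((600,500,3),np.uint8);o[:400]=a;o[400:,:280]=b
o[400:,280:]=cv2.resize(t["frame"][180:280,120:230],(220,200),interpolation=cv2.INTER_CUBIC);save(o,sys.argv[1])
E
python3 look4.py l5
```

```text
t: 16.7
tool_pos: [0.5724, 0.2404, 0.1787]
orientation: [2.221, 2.22, 0.006]
force: [-1.0, -0.5, -1.7]
opening: 0.0321
gripper_force: 25.0
t 16.7 [0.5724 0.2404 0.1787] yaw 89.97155244230346 [ 0.0041  0.0014 -1.    ] F [-0.9799 -0.5461 -1.7002] 0.03210354609690704 24.992201551795006
[0.5703, 0.252, 0.1745, 90] [ 0.0116 -0.0021  0.0042] [ 0.0013 -0.0004 -0.0002]
```

View pics/l5.png

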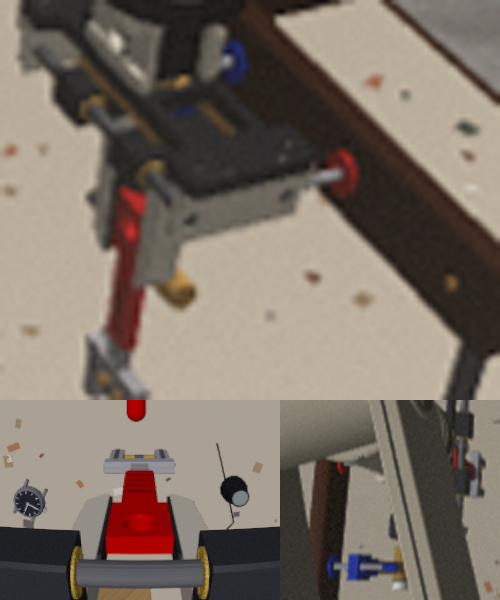

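```bash
python3 -m handwheel '[[0.6,0.01,0,0,0,0,0],[0.6,0.02,0,0,0,0,0],[0.6,0.02,0,0,0,0,0],[0.6,0.02,0,0,0,0,0],[0.6,0.02,0,0,0,0,0]]'; python3 look4.py l6;  python3 go.py '[]'
```

```text
t: 17.48
tool_pos: [0.5708, 0.2598, 0.1756]
orientation: [-2.221, -2.222, 0.001]
force: [0.0, -0.4, -1.7]
opening: 0.032
gripper_force: 25.0
t 17.625 [0.5709 0.2597 0.1758] yaw 89.99436507898842 [ 0. -0. -1.] F [ 0.7488 -0.8523 -1.5529] 0.03187207584692382 24.992137514054775
```

View pics/l6.png

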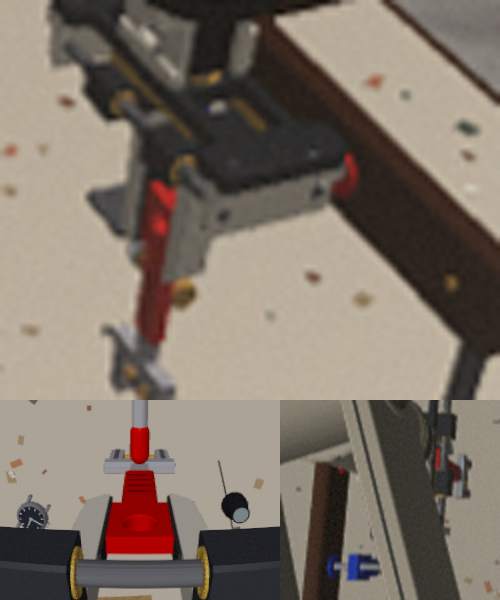

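The peg (column ~139) and the wrench's eye (~139) line up. Pushing on.

```bash
python3 -m handwheel '[[0.6,0.01,0,0,0,0,0],[0.6,0.02,0,0,0,0,0],[0.6,0.03,0,0,0,0,0],[0.6,0.04,0,0,0,0,0],[0.6,0.05,0,0,0,0,0],[0.6,0.05,0,0,0,0,0]]'
```

```text
t: 18.38
tool_pos: [0.5707, 0.3108, 0.1756]
orientation: [-2.22, -2.223, 0.0]
force: [0.0, 0.0, -1.6]
opening: 0.0318
gripper_force: 25.0
```

```bash
python3 -m handwheel '[[0.6,0.01,0,0,0,0,0],[0.6,0.02,0,0,0,0,0],[0.6,0.03,0,0,0,0,0],[0.6,0.036,0,0,0,0,0],[0.6,0.036,0,0,0,0,0],[0.6,0.036,0,0.002,0,0,0],[0.6,0.036,0,0.0043,0,0,0],[0.6,0.036,0,0.0043,0,0,0],[0.6,0.036,0,0.0043,0,0,0]]'
```

```text
t: 19.5
tool_pos: [0.5711, 0.3457, 0.172]
orientation: [2.221, 2.221, 0.001]
force: [-1.9, -1.7, 3.7]
opening: 0.0319
gripper_force: 25.0
```

```bash
python3 -m handwheel '[[0.2,0,0,-0.001,0,0,0],[0.1,0,0,-0.001,0,0,0],[-0.1,0,0,-0.001,0,0,0],[-0.3,0,0,-0.001,0,0,0],[-0.3,0,0,-0.001,0,0,0],[-0.3,0,0,-0.02,0,0,0],[-0.3,0,0,-0.06,0,0,0],[-0.3,0,0,-0.1,0,0,0],[-0.3,-0.2,0,-0.1,0,0,0],[-0.3,-0.35,0,-0.1,0,0,0],[-0.3,-0.35,0,-0.1,0,0,0],[-0.3,-0.35,0,-0.1,0,0,0],[-0.3,-0.35,0,-0.1,0,0,0],[-0.3,-0.35,0,-0.1,0,0,0],[-0.3,-0.35,0,-0.1,0,0,0],[-0.3,-0.35,0,-0.1,0,0,0]]'; python3 look4.py l7
```

```text
t: 21.5
tool_pos: [0.5712, -0.0036, 0.2726]
orientation: [2.221, 2.221, 0.002]
force: [0.5, -0.3, -0.8]
opening: 0.0608
gripper_force: 0.0
```

View pics/l7.png

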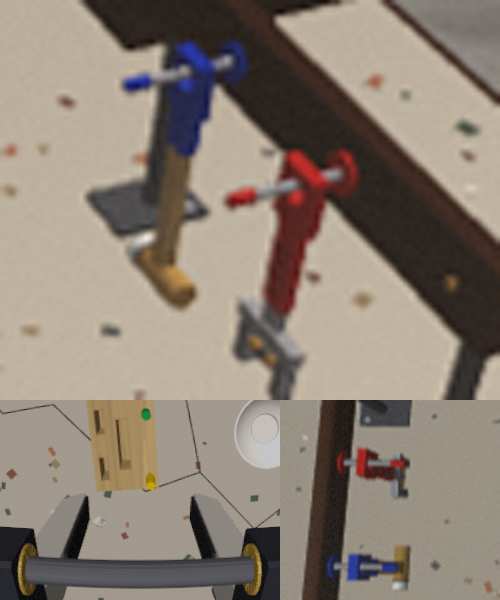

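Both tools hang on their own pegs, past the middle. I let any swing die down and check for it by frame difference.

```bash
python3 -m handwheel '[[-0.3,0,0,0,0,0,0],[-0.3,0,0,0,0,0,0],[-0.3,0,0,0,0,0,0],[-0.3,0,0,0,0,0,0],[-0.3,0,0,0,0,0,0],[-0.3,0,0,0,0,0,0],[-0.3,0,0,0,0,0,0],[-0.3,0,0,0,0,0,0],[-0.3,0,0,0,0,0,0],[-0.3,0,0,0,0,0,0],[-0.3,0,0,0,0,0,0],[-0.3,0,0,0,0,0,0],[-0.3,0,0,0,0,0,0],[-0.3,0,0,0,0,0,0],[-0.3,0,0,0,0,0,0],[-0.3,0,0,0,0,0,0]]'; python3 - <<'E'
from h import *
f=[robot.read_camera("scene")["frame"][110:200,395:470].astype(float) for _ in range(8)]
f=[cv2.GaussianBlur(x,(0,0),1.5) for x in f]
print([round(abs(x-f[0]).max(),1) for x in f], [round(abs(x-f[0]).mean(),2) for x in f])
E
```

```text
t: 23.65
tool_pos: [0.571, -0.0041, 0.2714]
orientation: [2.221, 2.222, -0.0]
force: [0.6, 0.3, 0.2]
opening: 0.0605
gripper_force: 0.0
[np.float64(0.0), np.float64(1.6), np.float64(1.5), np.float64(1.4), np.float64(1.3), np.float64(1.4), np.float64(1.7), np.float64(1.7)] [np.float64(0.0), np.float64(0.27), np.float64(0.27), np.float64(0.27), np.float64(0.26), np.float64(0.26), np.float64(0.27), np.float64(0.26)]
```

Only sensor noise, so both are still.

```bash
python3 -c "
from plant import robot
print(robot.close_job())"
```

```text
the job is handed in; nothing more can be done
None
```

The hammer now hangs on the blue-tipped peg and the wrench on the red-tipped peg, both straight, still and past mid-peg; the job was handed in at about 24 s, and the hand-in gave no verdict.

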